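# Pop the lid of the food inspector's test kit with its twin release buttons

## Robot

A 7-joint arm with a two-finger parallel gripper is mounted at the origin on the work surface. World frame = base frame: x ahead of the robot, y to its left, z up, the work surface at z = 0. Lengths are in m, angles in rad, forces in N, time in s.
With the tool pointing down it reaches from about 0.425 to 0.875 m from the base axis. Payload 8.4 kg.
Tool frame: the origin (TCP) lies on the centre line of the jaws, within the pads' length; the fingertips stand 17 mm ahead of it and the grasp point (between the pads) lies 2 mm behind it; z points along the fingers, y is the direction in which the jaws open and shut (so a half turn about z gives the same grasp; the last joint's range is limited). The gripper opens to 87 mm and grips with 3 to 60 N. Pads are 19 mm wide; open, the fingers measure 117 mm over their backs; the gripper's body (75 mm by 190 mm) begins 51 mm behind the grasp point.
Start: joints at [1.102, 0.333, 0.04, 1.465, -0.013, 1.343, -0.059], TCP at [0.235, -0.606, 0.24] pointing down, gripper open.
Joint ranges: [-2.58, 2.58], [-0.38, 2.09], [-1.3, 1.39], [0.25, 2.4], [-1.5, 4.64], [0.08, 2.09], [-2.65, 2.65]. Speed limits (rad/s): [2.22, 2.22, 2.79, 2.79, 3.14, 3.14, 3.14].

## Interface

Orientations are given as a rotation vector (axis times angle).
In Python, from bench import robot gives the robot as it stands.
- The arm moves only by the tool arm_command, never from a script. Its argument "plan" is one flat list of numbers, 7 for each row, row after row: the turn, a rotation vector about the tool's x, y, z in degrees, then the shift along the tool's x, y, z in mm, then the opening, from 0 (shut) to 1 (fully open). In form: [wx, wy, wz, x, y, z, gripper, wx, wy, wz, x, y, z, gripper, ...]. A call has 1 to 8 rows; each row shifts and turns the commanded pose from where the row before left it, along the tool's axes as they then stand; what a row does not reach is not made up. A row lasts 1/12 s, in which the tool goes at most 41.7 mm and 7.16 degrees, less where a joint would pass 70% of its speed; a pose out of reach is approached as far as the arm can. A call is refused whole if a number of a shift passes 41.7 or a number of a turn 7.16, either way. A call with a gripper value outside its range is refused whole. The fingers move at their own pace and stop on an object; "grip_force" is the grip in N (left out, the last holds). Time passes only in rows, so rows that do not move let the fingers close. It gives the time, the measured TCP pose, the force and the opening at its end, in the units of the state.
- robot.get_obs(): the state, without advancing time (a new reading comes with each control period).
- robot.capture(name): name is "side" or "top"; returns the picture (384x512x3 uint8, blue, green, red); there is no depth.
- robot.camera_info(name): a dict with "K" (3x3 intrinsics, pixels), "view" (4x4, takes a point from world to camera coordinates). Camera axes: x right, y down, z forward; pixel columns grow to the right and rows downward; lengths in m; the calibration is good to about 2 mm. A picture is of the moment at which its call begins. camera_info takes no time and is no camera call.
- robot.hand_in(): hands the job in, once; it reports no verdict.
Trained networks look in the newest picture that a camera, given by its name, has taken for a name from the list of things; names that differ only in an ending like _2 or _b are one class to them, and where a whole thing is asked for, a point or a joint stands for the part that bears it (a point fixed in the world has none). Each returns a list of dicts, best first, with "conf" (0 to 1); they miss things now and then, are a little off and sometimes report something else, mostly with a low value. They report only what shows in the picture. A call takes as long as a camera call.
- robot.boxes_of(camera, query): "at" ([x, y, z] in m, in the coordinates of the camera as it stood for that picture, good to about 4 mm: the middle of the surface that is visible of it).
- robot.masks_of(camera, query): "pixels" (384x512 bool, what is visible of it).
- robot.tip_of(camera, query): "at" ([x, y, z] in m, in the coordinates of the camera as it stood for that picture, good to about 4 mm: a listed point, or the origin of a listed thing).
The state is a dict: "time_s": time; "joint_positions": joint angles; "qvel": joint speeds; "joint_torque": joint torques, N m; "ee_pos": TCP position; "eef_rot": TCP orientation; "ft_force": force on the tool from outside, world axes, zero at the start; "wrist_torque": the same for the moment, N m; "grip_width": finger opening in m.
Only numpy, scipy, OpenCV 4.12 (cv2) and the standard library are available. Lean on these libraries where they do the work, as an engineer would, in place of code of your own. Each camera call takes 0.05 s, during which the arm holds its last target. There are 200 camera calls.

## Task

Open the grey test kit on the counter: with the two fingertips press both of its latch buttons down together and hold them down until the sprung lid has come up clear of the latches, then let go, move away and wait until it has risen slowly to its stop by itself. Only press the buttons: do not touch the lid, and grasp, lift or shift nothing else on the counter.

Things in the scene. Friction and masses are not known exactly. Their poses are not given: they have to be found in the camera images.
- kit: the test kit: a grey moulded case 250 deep (its x) x 300 wide (its y) x 85 mm high, standing still on the counter. Origin: centre of its underside; x points from its front (handle and buttons, towards the robot) to its hinged back, y to its left, z up. Its front 92 mm are a flat solid deck 85 mm high on which two aluminium latch bodies are screwed side by side, each 76 long (x) x 34 wide x 18 mm high, their tops 103 mm above the counter. Behind the deck lies the lid
- left_button_top (a point): centre of the top face of the left (+y of the kit) latch button: a black square button, 28 x 28 mm, standing 9 mm proud of its aluminium latch body. It lies in the kit's frame at (-88, +32, 112) mm when up; this point moves down with the button. Axes as the kit's. The two buttons are alike, 64 mm apart centre to centre, with a 36 mm gap between their facing edges; the lid's front edge is 55 mm behind their centres
- right_button_top (a point): centre of the top face of the right (-y of the kit) latch button, like the left one; in the kit's frame at (-88, -32, 112) mm when up. Axes as the kit's
- left_button (a joint): travel of the left button, m: 0 up, 0.006 fully down. It goes straight down against a spring: about 1.5 N to start, 4.5 N fully down, and springs back up when let go. Its latch bolt is clear of the lid's keeper from about 0.0045
- right_button (a joint): travel of the right button, as the left one
- kit_lid (a joint): angle of the lid, rad: 0 shut (with 0.007 of play), growing as its front edge rises; 0.65 at its stop, fully up. A weak spring pushes it up slowly (roughly 0.1 rad/s, some 6 s to the stop) once both bolts are drawn back at the same time; either bolt alone keeps it shut. Above 0.08 it is clear of the bolts and goes on by itself; if the buttons are let go sooner the bolts catch it, and they must be pressed again
- lid_edge (a point): middle of the lid's front top edge: shut, in the kit's frame at (-33, 0, 108) mm. The lid is a flat grey shell with a see-through window, 153 deep x 296 wide x 22 mm, hinged along the kit's back at (120, y, 86) mm
- sample_jar: bystander: small jar, 32 mm across, 40 mm tall, standing on the deck left of the buttons, 75 to 85 mm from the left button's centre; origin at the centre of its underside
- cuvette_box: bystander: white box 45 x 40 x 28 mm on the deck right of the buttons, 75 to 85 mm from the right button's centre; origin at the centre of its underside
- test_meter: bystander: white hand-held meter 70 x 145 x 26 mm lying on the counter in front of the kit; origin at the centre of its underside
- bowl: bystander: white bowl, 116 mm across, 55 mm tall, beside the kit; origin at the centre of its underside
- water_bottle: bystander: green bottle 60 mm across, 170 mm tall; origin at the centre of its underside
- spoon: bystander: steel spoon lying on the counter; origin on its underside

How it is judged:
By the outcome, as a careful person would: the job done as asked, in the order asked, and still so for the second after the job is handed in, with the robot touching nothing.
It also fails if it takes over 40 s, if anything falls off the work surface, if the arm or the gripper's body presses on something with over 40 N, if the wrist force passes 120 N, or if a joint passes its speed limit or range.

## Working session

There is one attempt and no reset: what is moved stays moved. The work goes in short steps, Python scripts to look and compute and a tool call to move; the robot and the scene stay as the last step left them, time stands still between calls to the robot, and variables do not carry over. Pictures are saved under pics/ and viewed, about 8 in all and at most 12, crops included, and the job is handed in when it is done.

Besides the shell and the picture viewer there is one more tool, called by a JSON object that holds its "api" and its "payload". arm_command: Moves the arm, as the interface text tells. Its arguments: {"type":"object","properties":{"plan":{"type":"array","items":{"type":"number"}},"grip_force":{"type":"number"}},"required":["plan"]}

```bash
mkdir -p pics
cat > h.py <<'E'
from bench import robot
import numpy as np, cv2
def w(cam,p):
    V=np.array(robot.camera_info(cam)["view"]); return (np.linalg.inv(V)@np.r_[p,1])[:3]
E
python3 - <<'E'
from h import *
np.set_printoptions(precision=4,suppress=True)
ims=[]
for c in("side","top"):
    im=robot.capture(c); ims.append(im); cv2.imwrite(f"pics/{c}1.png",im)
    for q in("left_button_top","right_button_top","lid_edge","kit"):
        for d in robot.tip_of(c,q)[:2]: print(c,q,round(d["conf"],2),w(c,d["at"]))
o=robot.get_obs();print(o["time_s"],o["ee_pos"],o["eef_rot"],o["ft_force"],o["grip_width"])
E
```

```text
side left_button_top 0.55 [0.4493 0.0848 0.1106]
side right_button_top 0.72 [0.4643 0.0173 0.1122]
side lid_edge 0.96 [0.5109 0.0664 0.1106]
side lid_edge 0.69 [ 0.6259 -0.4302 -0.0017]
side kit 0.97 [0.5438 0.0771 0.0033]
side kit 0.37 [0.4517 0.08   0.1118]
top left_button_top 0.49 [0.4714 0.0185 0.1111]
top left_button_top 0.47 [0.4485 0.0803 0.1148]
top right_button_top 0.4 [0.4701 0.0158 0.1116]
top lid_edge 0.79 [0.5144 0.0668 0.1043]
top lid_edge 0.63 [0.471  0.3033 0.001 ]
top kit 0.93 [ 0.5415  0.0739 -0.0004]
0.5 [ 0.2349 -0.6061  0.2395] [-3.088  -0.5775  0.    ] [0.0053 0.3753 0.7745] 0.08715921233415976
```

View pics/side1.png

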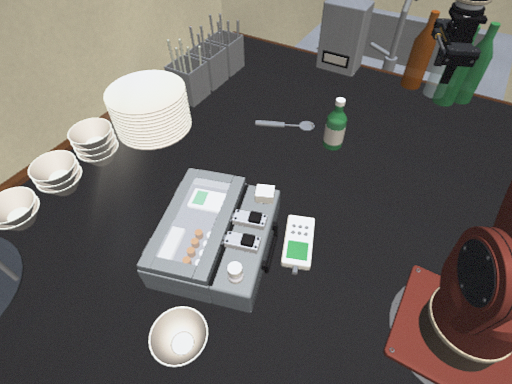

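View pics/top1.png

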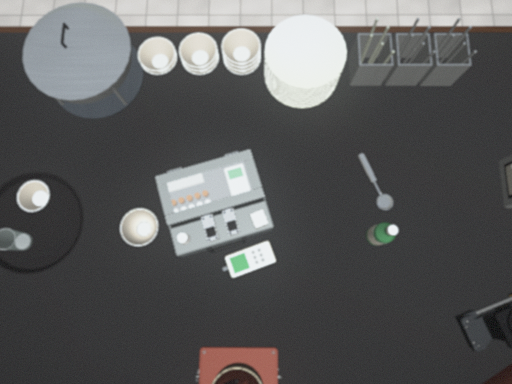

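The side picture shows the kit with its buttons at about (258,218) right and (247,240) left. In the top picture they are at (232,226) and (210,231). The jar and box sit outside them and the meter is in front. Next I'll triangulate the buttons.

Run:
```python
from h import *
np.set_printoptions(precision=4,suppress=True)
P={}
S={"side":((258,218),(247,240)),"top":((232,226),(210,231))}
big=[]
for c,s in S.items():
    im=cv2.imread(f"pics/{c}1.png"); g=cv2.cvtColor(im,6)
    i=robot.camera_info(c); P[c]=np.array(i["K"])@np.array(i["view"])[:3]
    pts=[]
    for u,v in s:
        r=9; win=g[v-r:v+r+1,u-r:u+r+1]; m=(win<50).astype(np.uint8)
        n,l,st,ce=cv2.connectedComponentsWithStats(m)
        k=min(range(1,n),key=lambda k:np.hypot(*(ce[k]-r))-0.1*st[k,4]); pts.append(ce[k]+[u-r,v-r]); print(c,st[k],pts[-1])
    S[c]=np.array(pts)
    u,v=S[c].mean(0).astype(int); big.append(cv2.resize(im[v-30:v+30,u-32:u+32],(384,360),interpolation=cv2.INTER_CUBIC))
X=cv2.triangulatePoints(P["side"],P["top"],S["side"].T,S["top"].T); X=(X[:3]/X[3]).T
print(X,X.mean(0),np.linalg.norm(X[0]-X[1]))
d=X[1]-X[0]; print("yaw",np.degrees(np.arctan2(-d[0],d[1])))
for c in P:
    for p in S[c]:  # ray at z=.11
        A=P[c][:,[0,1,3]].copy(); A[:,2]+=P[c][:,2]*0.112; q=np.linalg.solve(A,np.r_[p,1]); print(c,q[:2]/q[2])
cv2.imwrite("pics/crop1.png",np.hstack(big))
```

```text
side [ 0  3 12 11 56] [254.7679 217.3571]
side [ 3  3 14 13 50] [247.18 241.12]Traceback (most recent call last):
  File "<stdin>", line 13, in <module>
ValueError: min() iterable argument is empty
```

Run:
```python
import cv2,numpy as np
b=[]
for c,(u,v) in {"side":(252,229),"top":(221,229)}.items():
    im=cv2.imread(f"pics/{c}1.png")[v-24:v+24,u-24:u+24]; print(c,im.min(),(u-24,v-24))
    b.append(cv2.resize(im,(384,384),interpolation=cv2.INTER_CUBIC))
cv2.imwrite("pics/crop1.png",np.hstack(b))
```

```text
side 1 (228, 205)
top 48 (197, 205)
```

View pics/crop1.png

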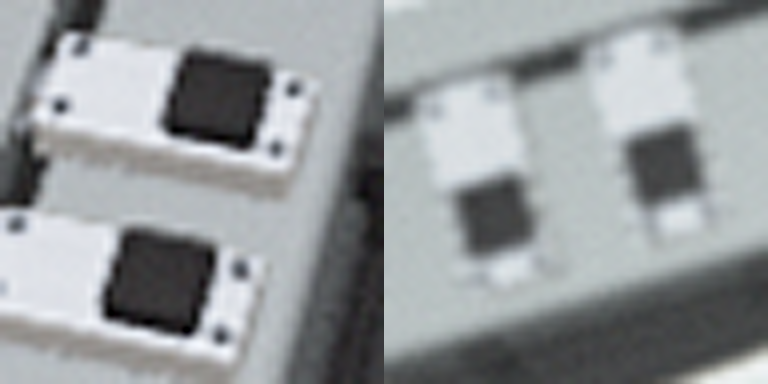

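The crop shows both buttons cleanly. Their centres in full-picture pixels are side right (254.8,216.8), left (247.5,239.8), and top right (231.6,224.9), left (210.5,231.5).

Run:
```python
from h import *
from scipy.spatial.transform import Rotation as R
np.set_printoptions(precision=4,suppress=True)
P={}
S={"side":np.array([(254.8,216.7),(247.5,239.7)]),"top":np.array([(231.6,224.9),(210.5,231.5)])}
for c in S:
    i=robot.camera_info(c); P[c]=np.array(i["K"])@np.array(i["view"])[:3]
    for p in S[c]:
        A=P[c][:,[0,1,3]].copy(); A[:,2]+=P[c][:,2]*0.110; q=np.linalg.solve(A,np.r_[p,1]); print(c,q[:2]/q[2])
X=cv2.triangulatePoints(P["side"],P["top"],S["side"].T,S["top"].T); X=(X[:3]/X[3]).T
d=X[1]-X[0]; print(X,X.mean(0),np.linalg.norm(d),"yaw",np.degrees(np.arctan2(-d[0],d[1])))
# yaw from kit mask
for c in ("top",):
    m=robot.masks_of(c,"kit")[0]; pts=np.argwhere(m["pixels"])[:,::-1]
    box=cv2.boxPoints(cv2.minAreaRect(pts.astype(np.float32)))
    A=P[c][:,[0,1,3]].copy(); A[:,2]+=P[c][:,2]*0.1
    q=np.linalg.solve(A,np.c_[box,np.ones(4)].T); q=(q[:2]/q[2]).T; e=np.roll(q,-1,0)-q
    print(m["conf"],q,np.degrees(np.arctan2(e[:,1],e[:,0])),np.linalg.norm(e,axis=1))
o=robot.get_obs(); M=R.from_rotvec(o["eef_rot"]).as_matrix(); print(M)
```

```text
side [0.4664 0.0203]
side [0.4476 0.0819]
top [0.4691 0.0184]
top [0.4497 0.0791]
[[0.4688 0.0183 0.1065]
 [0.4498 0.0795 0.1055]] [0.4593 0.0489 0.106 ] 0.06409749239436115 yaw 17.217629553448578
0.87 [[ 0.6215  0.2591]
 [ 0.7126 -0.0338]
 [ 0.4449 -0.1112]
 [ 0.3612  0.1697]] [ -72.7222 -163.878   106.5951   18.9527] [0.3067 0.2787 0.2931 0.2753]
[[ 0.9324  0.3614 -0.    ]
 [ 0.3614 -0.9324  0.0001]
 [-0.     -0.0001 -1.    ]]
```

{"api": "arm_command", "payload": {"plan": [0,0,0.5,15,-10,0,0.56,0,0,0.5,30,-20,0,0.56,0,0,0.5,32,-21,0,0.56,0,0,0.5,32,-21,0,0.56,0,0,0.5,32,-21,0,0.56,0,0,0.5,32,-21,0,0.56,0,0,0.5,32,-21,0,0.56,0,0,0.5,32,-21,0,0.56]}}

```text
time_s: 1.22
ee_pos: [0.4078, -0.379, 0.2399]
eef_rot: [3.106, 0.468, 0.001]
ft_force: [0.9, 0.6, -0.3]
grip_width: 0.0502
```

{"api": "arm_command", "payload": {"plan": [0,0,0,16,-36,0,0.56,0,0,0,16,-36,0,0.56,0,0,0,16,-36,0,0.56,0,0,0,16,-36,0,0.56,0,0,0,16,-36,0,0.56,0,0,0,16,-36,0,0.56,0,0,0,16,-36,0,0.56,0,0,0,16,-36,0,0.56]}}

```text
time_s: 1.88
ee_pos: [0.444, -0.0657, 0.2399]
eef_rot: [3.106, 0.469, 0.001]
ft_force: [0.8, 0.3, -0.6]
grip_width: 0.0485
```

{"api": "arm_command", "payload": {"plan": [0,0,0,14,-36,5,0.56,0,0,0,10,-26,15,0.56,0,0,0,5,-15,20,0.56,0,0,0,0,0,20,0.56,0,0,0,0,0,10,0.56,0,0,0,0,0,0,0.56]}}

```text
time_s: 2.38
ee_pos: [0.4478, 0.0142, 0.1677]
eef_rot: [-3.106, -0.469, 0.005]
ft_force: [-1.1, 0.1, 0.1]
grip_width: 0.0489
```

Run:
```python
from h import *
np.set_printoptions(precision=4,suppress=True)
o=robot.get_obs(); print(o["time_s"],o["ee_pos"],o["eef_rot"],o["joint_positions"],o["ft_force"],o["grip_width"])
im=robot.capture("side"); b=[im[150:310,180:340]]; im=robot.capture("top"); b.append(im[180:280,170:270])
cv2.imwrite("pics/near.png",np.hstack([cv2.resize(x,(400,400),interpolation=2) for x in b]))
```

```text
2.3833 [0.4478 0.0142 0.1677] [-3.1058 -0.4694  0.0054] [ 0.4078  0.0049 -0.5332  2.0006  0.0022  1.1402 -1.3971] [-1.098   0.1314  0.1124] 0.04890214663727709
```

View pics/near.png

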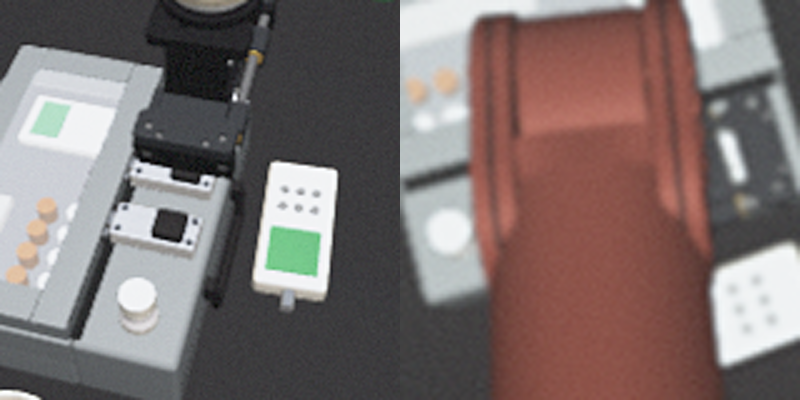

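The gripper is over the right side of the deck, and the body clears the box and jar. Next I'll centre it and lower.

{"api": "arm_command", "payload": {"plan": [0,0,0,10,-15,0,0.56,0,0,0,8,-14,0,0.56,0,0,0,0,0,10,0.56,0,0,0,0,0,10,0.56,0,0,0,0,0,4,0.56,0,0,0,0,0,0,0.56]}}

```text
time_s: 2.98
ee_pos: [0.4569, 0.0463, 0.1444]
eef_rot: [3.107, 0.467, -0.003]
ft_force: [-0.2, 0.1, 0.0]
grip_width: 0.0487
```

Run:
```python
from h import *
from scipy.spatial.transform import Rotation as R
np.set_printoptions(precision=4,suppress=True)
o=robot.get_obs(); print(o["time_s"],o["ee_pos"],o["eef_rot"],o["ft_force"],o["grip_width"])
print(R.from_rotvec(o["eef_rot"]).as_matrix())
im=robot.capture("side")
i=robot.camera_info("side"); P=np.array(i["K"])@np.array(i["view"])[:3]
M=R.from_rotvec(o["eef_rot"]).as_matrix()
for s in(-1,1):
    p=P@np.r_[o["ee_pos"]+M@[0,s*.032,.017],1]; print(p[:2]/p[2])
cv2.imwrite("pics/near2.png",cv2.resize(im[190:270,200:300],(800,600),interpolation=2))
```

```text
2.9833 [0.4569 0.0463 0.1444] [ 3.1066  0.4672 -0.0034] [-0.164   0.1432  0.0089] 0.04872508406770389
[[ 0.9558  0.2941 -0.0021]
 [ 0.2941 -0.9558 -0.0004]
 [-0.0021 -0.0003 -1.    ]]
[248.5565 233.4607]
[255.7711 210.5993]
```

View pics/near2.png

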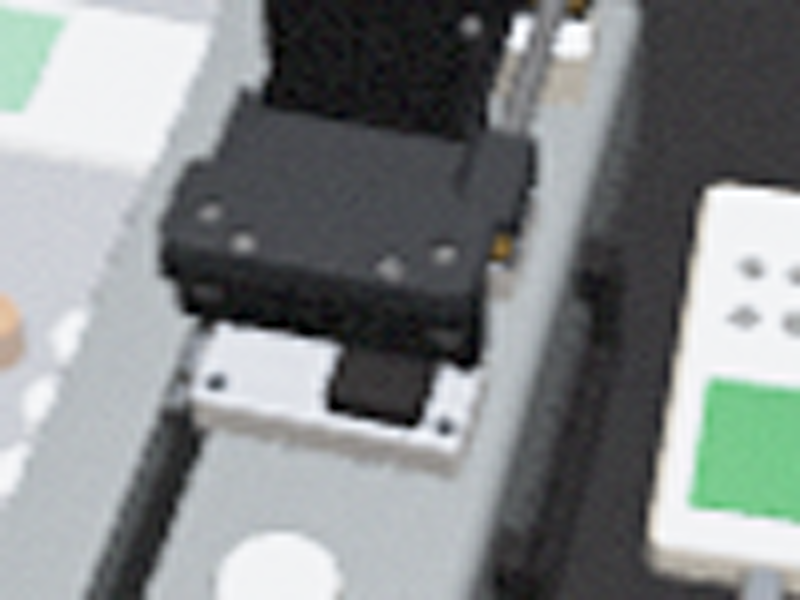

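The gripper sits directly above the buttons with the left button just below its edge, and it is clear of the jar, lid and meter. I'll shift 3 mm left and go down.

{"api": "arm_command", "payload": {"plan": [0,0,0,0,-3,4,0.56,0,0,0,0,0,6,0.56,0,0,0,0,0,4,0.56,0,0,0,0,0,2,0.56,0,0,0,0,0,1,0.56,0,0,0,0,0,1,0.56,0,0,0,0,0,0,0.56]}}

```text
time_s: 3.62
ee_pos: [0.4566, 0.0504, 0.1276]
eef_rot: [3.106, 0.469, -0.001]
ft_force: [-3.2, -1.6, 2.5]
grip_width: 0.0489
```

{"api": "arm_command", "payload": {"plan": [0,0,0,0,0,1.5,0.56,0,0,0,0,0,1.5,0.56,0,0,0,0,0,1.5,0.56,0,0,0,0,0,0,0.56]}}

```text
time_s: 3.95
ee_pos: [0.4567, 0.0503, 0.1235]
eef_rot: [3.106, 0.469, -0.001]
ft_force: [-4.8, -1.4, 8.5]
grip_width: 0.0487
```

{"api": "arm_command", "payload": {"plan": [0,0,0,0,0,1,0.56,0,0,0,0,0,0.5,0.56,0,0,0,0,0,0,0.56,0,0,0,0,0,0,0.56,0,0,0,0,0,0,0.56,0,0,0,0,0,0,0.56,0,0,0,0,0,0,0.56,0,0,0,0,0,0,0.56]}}

```text
time_s: 4.62
ee_pos: [0.4568, 0.0504, 0.1233]
eef_rot: [3.105, 0.469, -0.001]
ft_force: [-12.3, -2.2, 25.7]
grip_width: 0.0492
```

{"api": "arm_command", "payload": {"plan": [0,0,0,0,0,0,0.56,0,0,0,0,0,0,0.56,0,0,0,0,0,0,0.56,0,0,0,0,0,0,0.56,0,0,0,0,0,0,0.56,0,0,0,0,0,0,0.56,0,0,0,0,0,0,0.56,0,0,0,0,0,0,0.56]}}

```text
time_s: 5.28
ee_pos: [0.4568, 0.0504, 0.1233]
eef_rot: [3.105, 0.469, -0.001]
ft_force: [-12.2, -2.3, 25.3]
grip_width: 0.0488
```

Run:
```python
from h import *
im=robot.capture("side")
for d in robot.tip_of("side","lid_edge")[:2]: print(d["conf"],w("side",d["at"]))
a=cv2.imread("pics/near2.png")
cv2.imwrite("pics/press.png",np.hstack([cv2.resize(x[150:310,130:290],(400,400),interpolation=2) for x in (cv2.imread("pics/side1.png"),im)]))
```

```text
0.65 [0.51397727 0.06588551 0.12828443]
```

View pics/press.png

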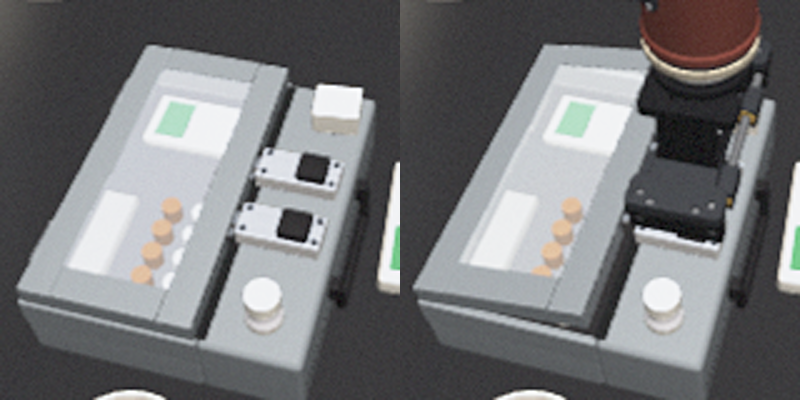

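The lid edge is up by about 20 mm (about 0.13 rad), clear of the bolts. I'll hold two more rows, then lift straight off and away.

{"api": "arm_command", "payload": {"plan": [0,0,0,0,0,0,0.56,0,0,0,0,0,0,0.56,0,0,0,0,0,-4,0.56,0,0,0,0,0,-12,0.56,0,0,0,0,0,-30,0.56,0,0,0,0,0,-35,0.56,0,0,0,0,0,-35,0.56,0,0,0,0,0,-10,0.56]}}

```text
time_s: 6.05
ee_pos: [0.4589, 0.051, 0.2527]
eef_rot: [3.105, 0.47, 0.011]
ft_force: [0.4, 0.2, 0.3]
grip_width: 0.0486
```

{"api": "arm_command", "payload": {"plan": [0,0,0,-8,18,0,0.56,0,0,0,-14,34,0,0.56,0,0,0,-14,36,0,0.56,0,0,0,-14,36,0,0.56,0,0,0,-14,36,0,0.56,0,0,0,-14,36,0,0.56,0,0,0,-14,36,0,0.56,0,0,0,-10,25,0,0.56]}}

```text
time_s: 6.72
ee_pos: [0.4344, -0.229, 0.2473]
eef_rot: [3.106, 0.465, -0.0]
ft_force: [0.9, 0.4, -0.6]
grip_width: 0.0483
```

{"api": "arm_command", "payload": {"plan": [0,0,0,0,0,0,0.56,0,0,0,0,0,0,0.56,0,0,0,0,0,0,0.56,0,0,0,0,0,0,0.56,0,0,0,0,0,0,0.56,0,0,0,0,0,0,0.56,0,0,0,0,0,0,0.56,0,0,0,0,0,0,0.56]}}

```text
time_s: 7.38
ee_pos: [0.4355, -0.2248, 0.2476]
eef_rot: [3.106, 0.471, 0.0]
ft_force: [0.5, -0.3, -0.5]
grip_width: 0.0485
```

{"api": "arm_command", "payload": {"plan": [0,0,0,0,0,0,0.56,0,0,0,0,0,0,0.56,0,0,0,0,0,0,0.56,0,0,0,0,0,0,0.56,0,0,0,0,0,0,0.56,0,0,0,0,0,0,0.56,0,0,0,0,0,0,0.56,0,0,0,0,0,0,0.56]}}

```text
time_s: 8.05
ee_pos: [0.4354, -0.2252, 0.2476]
eef_rot: [-3.106, -0.469, -0.0]
ft_force: [-0.4, 0.1, 0.1]
grip_width: 0.0488
```

{"api": "arm_command", "payload": {"plan": [0,0,0,0,0,0,0.56,0,0,0,0,0,0,0.56,0,0,0,0,0,0,0.56,0,0,0,0,0,0,0.56,0,0,0,0,0,0,0.56,0,0,0,0,0,0,0.56,0,0,0,0,0,0,0.56,0,0,0,0,0,0,0.56]}}

```text
time_s: 8.72
ee_pos: [0.4354, -0.2252, 0.2476]
eef_rot: [3.106, 0.469, 0.0]
ft_force: [0.5, -0.7, 0.0]
grip_width: 0.0489
```

{"api": "arm_command", "payload": {"plan": [0,0,0,0,0,0,0.56,0,0,0,0,0,0,0.56,0,0,0,0,0,0,0.56,0,0,0,0,0,0,0.56,0,0,0,0,0,0,0.56,0,0,0,0,0,0,0.56,0,0,0,0,0,0,0.56,0,0,0,0,0,0,0.56]}}

```text
time_s: 9.38
ee_pos: [0.4353, -0.2252, 0.2476]
eef_rot: [-3.106, -0.469, -0.0]
ft_force: [0.2, -0.1, -0.2]
grip_width: 0.0486
```

{"api": "arm_command", "payload": {"plan": [0,0,0,0,0,0,0.56,0,0,0,0,0,0,0.56,0,0,0,0,0,0,0.56,0,0,0,0,0,0,0.56,0,0,0,0,0,0,0.56,0,0,0,0,0,0,0.56,0,0,0,0,0,0,0.56,0,0,0,0,0,0,0.56]}}

```text
time_s: 10.05
ee_pos: [0.4354, -0.2252, 0.2476]
eef_rot: [-3.106, -0.469, -0.0]
ft_force: [-0.4, -0.1, -0.6]
grip_width: 0.0487
```

Run:
```python
from h import *
b=[]
for c in("side","top"):
    im=robot.capture(c); b.append(im)
    for d in robot.tip_of(c,"lid_edge")[:2]: print(c,d["conf"],w(c,d["at"]))
o=robot.get_obs();print(o["time_s"],o["ee_pos"],o["ft_force"])
cv2.imwrite("pics/a.png",b[0])
cv2.imwrite("pics/open1.png",np.hstack([cv2.resize(b[0][140:380,120:360],(400,400)),cv2.resize(b[1][130:290,110:270],(400,400))]))
```

```text
side 0.94 [0.54137431 0.07362675 0.18618767]
side 0.45 [0.46581832 0.01737766 0.1115141 ]
top 0.57 [0.55500381 0.07619096 0.18542902]
10.25 [ 0.43536934 -0.22518443  0.24755793] [ 0.50157168 -0.29691738 -0.04163684]
```

View pics/open1.png

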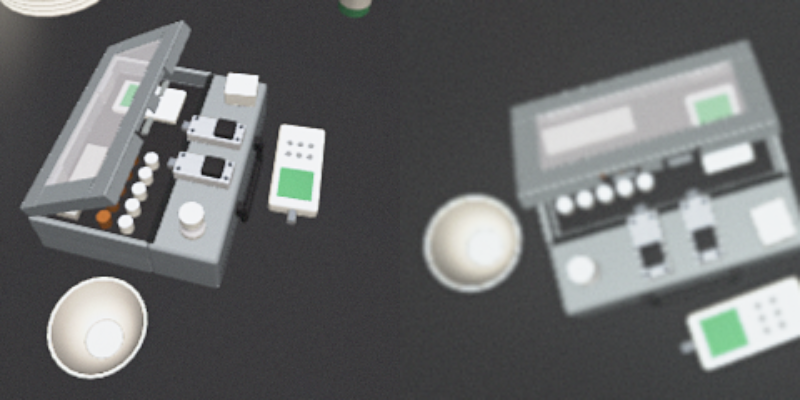

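The lid is open at an edge height of about 0.186 m (about 0.57 rad) and rising, with nothing else moved. I'll wait for the stop.

{"api": "arm_command", "payload": {"plan": [0,0,0,0,0,0,0.56,0,0,0,0,0,0,0.56,0,0,0,0,0,0,0.56,0,0,0,0,0,0,0.56,0,0,0,0,0,0,0.56,0,0,0,0,0,0,0.56,0,0,0,0,0,0,0.56,0,0,0,0,0,0,0.56]}}

```text
time_s: 10.92
ee_pos: [0.4353, -0.2252, 0.2475]
eef_rot: [-3.106, -0.469, 0.0]
ft_force: [-0.2, -0.4, -0.4]
grip_width: 0.0488
```

{"api": "arm_command", "payload": {"plan": [0,0,0,0,0,0,0.56,0,0,0,0,0,0,0.56,0,0,0,0,0,0,0.56,0,0,0,0,0,0,0.56,0,0,0,0,0,0,0.56,0,0,0,0,0,0,0.56,0,0,0,0,0,0,0.56,0,0,0,0,0,0,0.56]}}

```text
time_s: 11.58
ee_pos: [0.4354, -0.2252, 0.2476]
eef_rot: [-3.106, -0.469, -0.0]
ft_force: [-0.1, 0.3, -0.4]
grip_width: 0.0486
```

{"api": "arm_command", "payload": {"plan": [0,0,0,0,0,0,0.56,0,0,0,0,0,0,0.56,0,0,0,0,0,0,0.56,0,0,0,0,0,0,0.56,0,0,0,0,0,0,0.56,0,0,0,0,0,0,0.56,0,0,0,0,0,0,0.56,0,0,0,0,0,0,0.56]}}

```text
time_s: 12.25
ee_pos: [0.4354, -0.2252, 0.2476]
eef_rot: [-3.106, -0.469, -0.0]
ft_force: [0.5, -0.2, -0.4]
grip_width: 0.0487
```

{"api": "arm_command", "payload": {"plan": [0,0,0,0,0,0,0.56,0,0,0,0,0,0,0.56,0,0,0,0,0,0,0.56,0,0,0,0,0,0,0.56,0,0,0,0,0,0,0.56,0,0,0,0,0,0,0.56,0,0,0,0,0,0,0.56,0,0,0,0,0,0,0.56]}}

```text
time_s: 12.92
ee_pos: [0.4354, -0.2252, 0.2475]
eef_rot: [-3.106, -0.469, 0.0]
ft_force: [0.2, -0.8, 0.4]
grip_width: 0.0489
```

Run:
```python
from h import *
b=robot.capture("side"); cv2.imwrite("pics/b.png",b)
for d in robot.tip_of("side","lid_edge")[:1]: print(d["conf"],w("side",d["at"]))
```

```text
0.81 [0.55225469 0.07718065 0.19496988]
```

{"api": "arm_command", "payload": {"plan": [0,0,0,0,0,0,0.56,0,0,0,0,0,0,0.56,0,0,0,0,0,0,0.56,0,0,0,0,0,0,0.56,0,0,0,0,0,0,0.56,0,0,0,0,0,0,0.56,0,0,0,0,0,0,0.56,0,0,0,0,0,0,0.56]}}

```text
time_s: 13.68
ee_pos: [0.4354, -0.2252, 0.2476]
eef_rot: [-3.106, -0.469, -0.0]
ft_force: [0.4, -0.2, -0.6]
grip_width: 0.0489
```

Run:
```python
from h import *
c=robot.capture("side"); a=cv2.imread("pics/a.png"); b=cv2.imread("pics/b.png")
for d in robot.tip_of("side","lid_edge")[:1]: print(d["conf"],w("side",d["at"]))
f=lambda x,y:(cv2.absdiff(x,y)[130:320,110:290].max(2)>40).sum()
print("changed px 10.2->13:",f(a,b)," last 0.8s:",f(b,c),robot.get_obs()["time_s"])
```

```text
0.9 [0.55288133 0.07616113 0.19483611]
changed px 10.2->13: 1321  last 0.8s: 0 13.7833
```

The lid is at rest, with an edge height of 0.195 m against about 0.196 m expected at the stop. Handing in.

```bash
python3 -c "
from bench import robot
print(robot.hand_in())"
```

```text
the job is handed in; nothing more can be done
None
```

The test kit is open and the job is handed in, at about 13.8 s on the robot's clock. I pressed both buttons together with the two fingertips and held them for about 1.5 s. The lid edge was then about 20 mm up (about 0.13 rad), clear of the bolts, so I lifted straight off and moved away to the right. The lid rose the rest of the way by itself.

- **Lid:** its front edge came to rest at z = 0.195 m, against about 0.196 m expected at the stop. The last two pictures, about 0.8 s apart, showed no change.
- **Other things:** by eye, the picture at 10.2 s showed the jar, box, meter and bowl where they had been; I made no numeric check of their positions.
- **Forces:** the highest wrist force I read was about 29 N, with the fingertips holding the buttons fully down. At the end it was about zero.
- **Disagreements:** the camera estimates of the button centres differed by 2–3 mm, well within the tolerance for the press. In the first top picture, the network's best guess for the left button was on the right one, so I used my own two-view measurement instead.

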